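# Put the finish tins away and shut the cabinet

### The arm

A 7-joint arm with a two-finger parallel gripper is mounted at the origin on the work surface. World frame = base frame: x ahead of the robot, y to its left, z up, the work surface at z = 0. Lengths are in mm, angles in rad, forces in N, time in s.
With the tool pointing down it reaches from about 400 to 875 mm from the base axis. Payload 6.5 kg.
Tool frame: the origin (TCP) lies midway between the tips of the shut fingers; the grasp point (between the pads) lies 19 mm behind it (env.pinch_z is the z of the grasp point in the tool frame, in mm); z points along the fingers, y is the line along which they close (so a half turn about z gives the same grasp; the last joint's range is limited). The gripper opens to 88 mm and grips with 3 to 60 N. Pads are 18 mm wide; open, the fingers measure 123 mm over their backs; the gripper's body (75 mm by 187 mm) begins 45 mm behind the grasp point.
Start: joints at [1.038, 0.536, -0.004, 1.538, 0.003, 1.067, -0.071], TCP at [292.515, -580.453, 238.716] pointing down, gripper open.
Joint ranges: [-2.7, 2.7], [-0.37, 2.16], [-1.27, 1.26], [0.24, 2.4], [-1.31, 4.45], [0.19, 1.91], [-2.76, 2.76]. Speed limits (rad/s): [2.39, 2.39, 3.14, 3.14, 3.14, 3.14, 3.14].

### API

Orientations are given as a unit quaternion [w, x, y, z].
In Python, from cell import sensors, vision, env gives the robot as it stands.
- The arm moves only by the tool step_arm, never from a script. Its arguments are lists of equal length, an entry for each row: "offset": the shift along the tool's x, y, z in cm, a list of three; "turn": the turn, a rotation vector about the tool's x, y, z in rad, a list of three; "fingers": the finger opening in cm, from 0 to 8.81. In form: {"offset": [[dx, dy, dz], ...], "turn": [[ax, ay, az], ...], "fingers": [fingers, ...]}. A call has 1 to 5 rows; each row shifts and turns the commanded pose from where the row before left it, along the tool's axes as they then stand; what a row does not reach is not made up. A row lasts 1/8 s, in which the tool goes at most 62.5 mm and 10.7 degrees, less where a joint would pass 70% of its speed; a pose out of reach is approached as far as the arm can. A call is refused whole if a number of a shift passes 6.25 or a number of a turn 0.188, either way. A call with a gripper value outside its range is refused whole. The fingers move at their own pace and stop on an object; "force" is the grip in N (left out, the last holds). Time passes only in rows, so rows that do not move let the fingers close. It gives the time, the measured TCP pose, the force and the opening at its end, in the units of the state.
- sensors.get_state(): the state, without advancing time (a new reading comes with each control period).
- vision.capture(name): name is "scene" or "side" or "wrist"; returns (picture, depth): 400x640x3 uint8, red, green, blue; 400x640 float32, mm along the optical axis (not along the pixel's ray), 0 where there is no reading.
- vision.camera_params(name): a dict with "fx", "fy", "cx", "cy" (pixels), "R" (3x3) and "t" (3): a world point X has camera coordinates R X + t. Camera axes: x right, y down, z forward; pixel columns grow to the right and rows downward; lengths in mm; the calibration is good to about 2 mm. A picture is of the moment at which its call begins: read the wrist's pose just before it. camera_params takes no time and is no camera call; for the wrist camera it gives the pose at the moment of the call.
- env.finish_job(): hands the job in, once; it reports no verdict.
Trained networks look in the newest picture that a camera, given by its name, has taken for a name from the list of things; names that differ only in an ending like _2 or _b are one class to them, and where a whole thing is asked for, a point or a joint stands for the part that bears it (a point fixed in the world has none). Each returns a list of dicts, best first, with "p" (0 to 1); they miss things now and then, are a little off and sometimes report something else, mostly with a low value. They report only what shows in the picture. A call takes as long as a camera call. They do not tell look-alikes from the thing itself.
- vision.spot_in(name, camera): "bbox" ([left, top, right, bottom] in pixels, round what is visible of it).
- vision.silhouettes(name, camera): "region" (400x640 bool, what is visible of it) and "bbox" ([left, top, right, bottom] in pixels, round what is visible of it).
- vision.tip_of(name, camera): "pixel" ([column, row] in pixels: a listed point, or the origin of a listed thing).
The state is a dict: "time": time; "joints": joint angles; "joint_velocities": joint speeds; "joint_torque": joint torques, N m; "tool_pos": TCP position; "tcp_rot": TCP orientation; "contact_force": force on the tool from outside, world axes, zero at the start; "torque": the same for the moment, N m; "opening": finger opening in mm.
Only numpy, scipy, OpenCV 4.12 (cv2) and the standard library are available. Lean on these libraries where they do the work, as an engineer would, in place of code of your own. Each camera call takes 0.05 s, during which the arm holds its last target. There are 200 camera calls.

### The job

Put away the two finish tins standing loose on the bench, the orange-labelled and the green-labelled one: set each down upright, not dropped, in its own empty cell at the front of the cabinet's pulled-out tray. Then slide the tray home and push the teal cabinet door shut until it seats on its roller catch. Leave everything else on the bench where it is.

Things in the scene. Friction and masses are not known exactly. Their poses are not given: they have to be found in the camera images.
- cabinet: Fixed plywood cabinet on the bench, left of centre, open front turned mostly to the robot's right (world -y): 180 wide, 190 deep, 175 high, 12 mm walls. Origin: centre of its underside. Axes: x from front to back, y from the catch side to the hinge side (the hinge side is nearer the robot), z up. The carcass's front edge is its plane x = -95 mm; its top panel fills heights 163 to 175.
- tray (a joint): Travel of the wooden pull-out tray in m: 0 home (dead stop), grows as it comes out along the cabinet's -x. Starts 0.123 to 0.131, end stop 0.135. About 1.2 N friction; stays where left. Tray 150 long, 147 wide, underside 18 and floor 24 mm above the bench, 2 x 2 cells of 66 x 66 mm between 5 mm walls that end 58 mm above the bench. Front cells empty; back cells hold low wax tins.
- tray_front (a point): Centre of the outer face of the tray's front board (147 wide, 8 thick, heights 18 to 68), 43 mm above the bench; axes as the cabinet's. Home, this face is 3 mm behind the carcass's front. An upright gripper's wide body would meet the cabinet's top before the tray is home: push with the tool tilted forward 35 to 45 degrees, or with the outside of an open finger.
- cell_hinge (a point): Centre of the floor of the empty front cell on the hinge side: 24 mm above the bench, 41 mm behind the tray's front face; axes as the cabinet's. The two front cells are 71 mm apart along the cabinet's y: grip with the fingers apart along the cabinet's x (clear in front and behind); along y they would meet the neighbouring tin.
- cell_catch (a point): The same point of the empty front cell on the catch side.
- door (a joint): Door angle in rad: 0 shut and seated, grows as it opens to the front. Starts 1.60 to 1.80, end stop 1.95. Teal panel as wide as the cabinet (180), 15 thick, heights 1 to 174 mm, 0.45 kg. Swings easily and stays where left. A tray that is not home stands in its way.
- catch (a point): Double roller catch under the cabinet's top, 143 mm above the bench, 150 mm from the hinge axis: two sprung white rollers. The steel bead inside the door meets them at about 0.10 rad, must be pushed through (about 5 N there), passes their middle at 0.04 rad and is then drawn in and held at 0. Merely leaned on the rollers, the door stays ajar. Axes as the cabinet's.
- door_hinge (a point): On the upright hinge axis, at the hinge-side front edge of the carcass in the plane of the door's inner face, 175 mm above the bench. Turns with the door: its -y runs along the door from hinge to free edge (180 mm), its -x points out of the outer face (15 mm away). With the door shut its axes are the cabinet's.
- door_face (a point): Point on the door's outer face, 140 mm from the hinge axis and 130 mm above the bench: a good place to push. A dark knob (26 mm wide, 26 mm proud) is on the same face 155 mm from the hinge, heights 57 to 83 mm: push above it. Axes as door_hinge.
- tin_orange: Finish tin with an orange label and a flat lid, upright metal cylinder 52 mm diameter, 95 high, about 0.22 kg. Origin: centre of its underside. Starts standing on the bench.
- tin_green: The same tin with a green label.
- wax_tin_a: Low wax tin with a brown label, 54 mm diameter, 36 high, standing in a back cell of the tray (its top 60 mm above the bench). Origin: centre of its underside. Stays there.
- wax_tin_b: The same low wax tin in the other back cell. Stays there.
- glue_bottle: Bystander: yellow glue bottle, 60 mm diameter, 165 high, upright. Origin: centre of its underside.
- sanding_block: Bystander: cork sanding block, 115 x 65 x 34 mm. Origin: centre of its underside, x along it.
- hammer: Bystander: hammer lying flat, 260 mm long, up to 30 high. Origin: its middle on the bench, x along it to the head.
- tape_roll: Bystander: roll of blue tape lying flat, 90 mm diameter, 36 high. Origin: centre of its underside.
- tape_measure: Bystander: yellow tape measure, 72 x 40 x 34 mm, lying between the two tins. Origin: centre of its underside.
- brush_jar: Bystander: glass jar of brushes, 76 mm diameter, 105 high, brushes up to 190 mm. Origin: centre of its underside.
- screwdriver: Bystander: red screwdriver lying flat, 200 mm long, 26 high. Origin: its middle on the bench, x along it to the tip.
Things that resemble listed ones, but are neither listed nor needed, are in the scene too. What is shaped like the tin_green but blue is not meant. What is shaped like the wax_tin_a but blue or red is not meant.

How it is judged:
By the outcome, as a careful person would: the job done as asked, in the order asked, and still so for the second after the job is handed in, with the robot touching nothing.
It also fails if it takes over 72 s, if anything falls off the work surface, if the arm or the gripper's body presses on something with over 40 N, if the wrist force passes 120 N, or if a joint passes its speed limit or range.

## Working session

There is one attempt and no reset: what is moved stays moved. The work goes in short steps, Python scripts to look and compute and a tool call to move; the robot and the scene stay as the last step left them, time stands still between calls to the robot, and variables do not carry over. Pictures are saved under pics/ and viewed, on a budget of 10 in all, crops included, one or two more only if the job needs it, and the job is handed in when it is done.

Besides the shell and the picture viewer there is one more tool, called after "Emit:" as name(argument=value, ...) on one line, values as JSON. step_arm: Moves the arm, as the interface text tells. Its arguments: {"type":"object","properties":{"offset":{"type":"array"},"turn":{"type":"array"},"fingers":{"type":"array"},"force":{"type":"number"}},"required":["offset","turn","fingers"]}

```bash
ls; mkdir -p pics
python3 - <<'E'
from cell import sensors, vision, env
import cv2,numpy as np
s=sensors.get_state(); print({k:np.round(v,3).tolist() for k,v in s.items()}, env.pinch_z)
for c in ["scene","side"]:
    im,d=vision.capture(c); cv2.imwrite(f"pics/{c}0.png",im[:,:,::-1]); np.savez(f"{c}0.npz",im=im,d=d,**vision.camera_params(c))
    for n in ["tin_orange","tin_green","tray_front","cell_hinge","cell_catch","door_hinge","door_face","catch"]:
        try: print(c,n,[(np.round(r["pixel"]).tolist(),round(r["p"],2)) for r in vision.tip_of(n,c)[:3]])
        except Exception as e: print(c,n,e)
E
```

```text
pics
{'time': 0.0, 'joints': [1.038, 0.537, -0.004, 1.539, 0.003, 1.067, -0.071], 'joint_velocities': [0.0, 0.001, 0.0, -0.0, -0.002, -0.0, -0.001], 'joint_torque': [0.001, -57.098, 0.99, -25.16, -0.056, 0.018, 0.0], 'tool_pos': [292.231, -579.935, 237.838], 'tcp_rot': [-0.001, 0.973, 0.231, -0.0], 'contact_force': [-0.106, -0.031, 0.25], 'torque': [-0.018, 0.043, 0.021], 'opening': 88.678} -18.700000000000003
scene tin_orange [([396.0, 314.0], 0.81)]
scene tin_green [([362.0, 273.0], 0.68), ([339.0, 255.0], 0.64)]
scene tray_front [([332.0, 201.0], 0.66), ([392.0, 286.0], 0.66), ([329.0, 146.0], 0.24)]
scene cell_hinge [([319.0, 194.0], 0.69)]
scene cell_catch [([337.0, 189.0], 0.68)]
scene door_hinge [([287.0, 162.0], 0.65)]
scene door_face [([301.0, 212.0], 0.62), ([336.0, 188.0], 0.55)]
scene catch [([333.0, 144.0], 0.68)]
side tin_orange [([263.0, 340.0], 0.97)]
side tin_green [([285.0, 286.0], 0.57), ([343.0, 302.0], 0.39)]
side tray_front [([339.0, 213.0], 0.84)]
side cell_hinge [([335.0, 198.0], 0.92), ([283.0, 286.0], 0.44)]
side cell_catch [([358.0, 211.0], 0.93)]
side door_hinge [([291.0, 96.0], 0.69)]
side door_face [([299.0, 187.0], 0.93)]
side catch [([386.0, 168.0], 0.78)]
```

View images.

View pics/scene0.png

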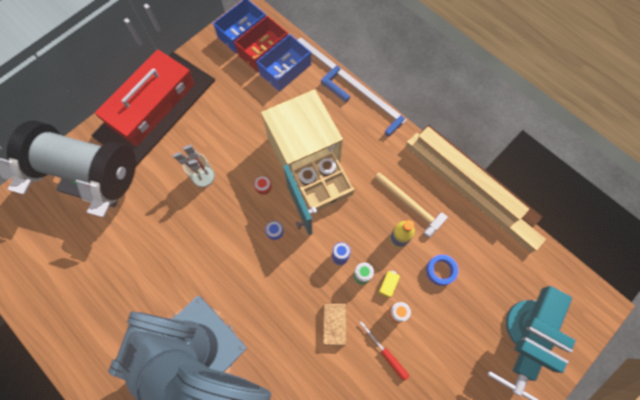

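View pics/side0.png

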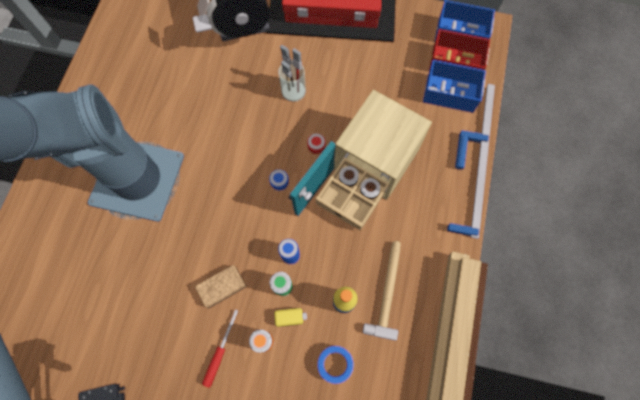

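```bash
cat > h.py <<'E'
import numpy as np,cv2
def cloud(c,d,P):
    v,u=np.mgrid[0:400,0:640]; z=d
    X=np.stack([(u-P["cx"])/P["fx"]*z,(v-P["cy"])/P["fy"]*z,z],-1)
    W=(X-P["t"])@P["R"]; W[d==0]=np.nan
    return W
def load(c,tag="0"):
    f=np.load(f"{c}{tag}.npz"); return f["im"],f["d"],{k:f[k] for k in ["fx","fy","cx","cy","R","t"]}
def onplane(P,px,z):
    r=P["R"].T@np.array([(px[0]-P["cx"])/P["fx"],(px[1]-P["cy"])/P["fy"],1]); o=-P["R"].T@P["t"]
    return o+r*(z-o[2])/r[2]
E
python3 - <<'E'
from h import *
np.set_printoptions(precision=1,suppress=True)
for c,pts in [("scene",dict(green=(364,272),orange=(401,312),blue=(341,252),glue=(403,232),cab=(303,128),meas=(389,284))),("side",dict(green=(280,283),orange=(260,341),blue=(289,249),glue=(345,299),cab=(380,138),meas=(289,317)))]:
    im,d,P=load(c); W=cloud(c,d,P); print(c,"cam at",-P["R"].T@P["t"],P["fx"])
    hsv=cv2.cvtColor(im,cv2.COLOR_RGB2HSV)
    for n,(u,v) in pts.items():
        reg=W[v-14:v+15,u-14:u+15].reshape(-1,3); 
        print(n,W[v,u],onplane(P,(u,v),95))
        if n in("green","orange","blue"):
            m=reg[(reg[:,2]>88)&(reg[:,2]<102)]; print("  lid",len(m),m.min(0),m.max(0),cv2.minEnclosingCircle(m[:,:2].astype(np.float32)))
    u,v=pts["cab"]; reg=W[v-110:v+120,max(0,u-120):u+120].reshape(-1,3)
    w0=W[v,u]
    near=reg[np.linalg.norm(reg[:,:2]-w0[:2],axis=1)<150]
    m=near[np.abs(near[:,2]-175)<5]; print("top n",len(m)); 
    # split cabinet top by colour unavailable -> erode via largest component
    mask=(np.abs(W[:,:,2]-175)<5).astype(np.uint8); n,l=cv2.connectedComponents(cv2.erode(mask,np.ones((3,3))))
    m=W[cv2.dilate((l==l[v,u]).astype(np.uint8),np.ones((3,3))).astype(bool)&(mask>0)]; print("cab",len(m),cv2.minAreaRect(m[:,:2].astype(np.float32)))
    teal=(hsv[...,0]>80)&(hsv[...,0]<100)&(hsv[...,1]>100)
    T=W[teal&(W[...,2]>150)&(W[...,2]<185)]; T=T[np.linalg.norm(T[:,:2]-w0[:2],axis=1)<350]; print("door top",len(T),cv2.minAreaRect(T[:,:2].astype(np.float32)))
E
```

```text
scene cam at [ 255.1 -260.6 1344.3] 436.6741399814025
green [ 493.4 -206.4   97.3] [ 493.8 -206.3   95. ]
  lid 248 [ 468.8 -228.2   88. ] [ 520.3 -179.8  101.7] ((494.7994079589844, -203.85769653320312), 26.045307159423828)
orange [ 485.  -355.5   91.2] [ 484.3 -355.2   95. ]
  lid 268 [ 458.6 -378.    88.4] [ 509.6 -328.6  101. ] ((484.4378967285156, -352.3494873046875), 26.067249298095703)
blue [ 489.5 -119.2   95.4] [ 489.6 -119.2   95. ]
  lid 235 [ 467.3 -139.4   88.2] [517.7 -89.4 101.2] ((492.1438903808594, -114.85111236572266), 25.72408676147461)
glue [ 650.9 -209.2  127.3] [ 661.4 -207.9   95. ]
cab [667.6 213.7 174.3] [695.6 245.9  95. ]
meas [ 531.9 -280.9   32. ] [ 518.6 -279.9   95. ]
top n 3337
cab 3166 ((318.5550842285156, 301.65667724609375), (844.9229125976562, 917.1600952148438), 77.430908203125)
door top 225 ((511.640869140625, 82.54747772216797), (174.74754333496094, 12.2142333984375), 67.22206115722656)
side cam at [ 640.8 -337.5 1234.5] 448.92625721679735
green [ 498.8 -207.8   95.6] [ 498.7 -207.7   95. ]
  lid 317 [ 472.6 -228.3   88.1] [ 522.7 -178.   101.8] ((497.2533264160156, -203.43055725097656), 25.718656539916992)
orange [ 488.4 -354.2   97.5] [ 488.1 -354.3   95. ]
  lid 358 [ 461.2 -377.2   88.2] [ 512.2 -327.2  102. ] ((486.9378356933594, -352.5653381347656), 25.784297943115234)
blue [ 498.5 -117.8   94.3] [ 498.6 -118.    95. ]
  lid 300 [ 469.1 -140.2   88.4] [519.5 -89.3 101.2] ((494.6681213378906, -114.60417938232422), 25.939817428588867)
glue [ 665.5 -216.5  164. ] [ 667.1 -208.7   95. ]
cab [664.  205.1 177.6] [665.8 247.5  95. ]
meas [ 537.4 -280.7   40.5] [ 542.1 -283.3   95. ]
top n 4524
cab 4311 ((670.7979125976562, 225.68460083007812), (193.1591796875, 180.84124755859375), 70.78048706054688)
door top 458 ((514.5657958984375, 82.04442596435547), (177.71453857421875, 14.22468090057373), 68.00872039794922)
```

```bash
cat > cab.py <<'E'
from h import *
np.set_printoptions(precision=1,suppress=True)
def frame(c,tag="0",c0=(670.8,225.7),verbose=True):
    im,d,P=load(c,tag); W=cloud(c,d,P)
    near=(np.linalg.norm(W[...,:2]-c0,axis=-1)<170)&(np.abs(W[...,2]-175)<6)
    hsv=cv2.cvtColor(im,cv2.COLOR_RGB2HSV); near&=~((hsv[...,0]>75)&(hsv[...,0]<105)&(hsv[...,1]>80))
    n,l,st,_=cv2.connectedComponentsWithStats(cv2.morphologyEx(near.astype(np.uint8),cv2.MORPH_OPEN,np.ones((3,3))))
    k=1+np.argmax(st[1:,4]); m=W[l==k]
    r=cv2.minAreaRect(m[:,:2].astype(np.float32)); return im,P,W,r,m
if __name__=="__main__":
  for c in ["scene","side"]:
    im,P,W,r,m=frame(c); print(c,len(m),r)
    a=np.radians(70.8); ex=np.array([np.cos(a),np.sin(a)]); ey=np.array([-ex[1],ex[0]])
    q=W.reshape(-1,3); rel=(q[:,:2]-np.array(r[0])); X=rel@ex; Y=rel@ey; Z=q[:,2]
    s=(X<-100)&(X>-260)&(abs(Y)<72)&(Z>45)&(Z<80)
    h,e=np.histogram(X[s],np.arange(-250,-98,4)); print("X hist",dict(zip(e[:-1].astype(int).tolist(),h.tolist())))
    f=s&(X<np.median(e[:-1][h>0])); 
    s2=(X<-110)&(X>-180)&(abs(Y)<95)&(Z>45)&(Z<70); h,e=np.histogram(Y[s2],np.arange(-96,97,4)); print("Y hist",dict(zip(e[:-1].astype(int).tolist(),h.tolist())))
E
python3 cab.py
```

```text
scene 3360 ((669.307861328125, 224.5253143310547), (194.32493591308594, 181.18429565429688), 70.61289978027344)
X hist {-250: 0, -246: 0, -242: 0, -238: 0, -234: 0, -230: 0, -226: 0, -222: 85, -218: 63, -214: 43, -210: 3, -206: 5, -202: 8, -198: 7, -194: 6, -190: 7, -186: 7, -182: 7, -178: 7, -174: 6, -170: 5, -166: 8, -162: 7, -158: 4, -154: 7, -150: 10, -146: 86, -142: 35, -138: 9, -134: 33, -130: 53, -126: 40, -122: 45, -118: 47, -114: 50, -110: 45, -106: 44}
Y hist {-96: 0, -92: 0, -88: 0, -84: 0, -80: 0, -76: 9, -72: 34, -68: 11, -64: 4, -60: 5, -56: 12, -52: 8, -48: 11, -44: 14, -40: 14, -36: 13, -32: 16, -28: 13, -24: 15, -20: 14, -16: 12, -12: 8, -8: 4, -4: 14, 0: 33, 4: 3, 8: 7, 12: 11, 16: 13, 20: 13, 24: 14, 28: 16, 32: 13, 36: 14, 40: 12, 44: 17, 48: 13, 52: 11, 56: 13, 60: 6, 64: 4, 68: 21, 72: 20, 76: 0, 80: 0, 84: 0, 88: 0, 92: 0}
side 4502 ((670.794677734375, 225.6904296875), (193.14874267578125, 180.85293579101562), 70.78846740722656)
X hist {-250: 0, -246: 0, -242: 0, -238: 0, -234: 0, -230: 0, -226: 0, -222: 136, -218: 80, -214: 55, -210: 6, -206: 7, -202: 8, -198: 9, -194: 10, -190: 7, -186: 9, -182: 9, -178: 7, -174: 7, -170: 7, -166: 8, -162: 8, -158: 9, -154: 9, -150: 21, -146: 113, -142: 36, -138: 17, -134: 56, -130: 49, -126: 61, -122: 54, -118: 65, -114: 63, -110: 58, -106: 56}
Y hist {-96: 0, -92: 0, -88: 0, -84: 0, -80: 0, -76: 22, -72: 29, -68: 6, -64: 8, -60: 12, -56: 16, -52: 19, -48: 19, -44: 18, -40: 18, -36: 20, -32: 18, -28: 16, -24: 15, -20: 16, -16: 12, -12: 8, -8: 4, -4: 36, 0: 24, 4: 7, 8: 13, 12: 17, 16: 16, 20: 19, 24: 20, 28: 19, 32: 18, 36: 19, 40: 18, 44: 17, 48: 17, 52: 10, 56: 10, 60: 6, 64: 8, 68: 46, 72: 9, 76: 0, 80: 0, 84: 0, 88: 22, 92: 24}
```

Emit:
step_arm(offset=[[2.0,4.0,0],[6.0,-1.0,0],[6.0,-1.0,0],[4.0,-3.5,0],[1.0,-4.5,0]], turn=[[0,0,0.16],[0,0,0.16],[0,0,0.16],[0,0,0.16],[0,0,0.16]], fingers=[7,7,7,7,7])

```text
time: 1.52
tool_pos: [501.4, -481.7, 238.1]
tcp_rot: [-0.0, 0.986, -0.167, 0.0]
contact_force: [-0.3, -0.0, 1.3]
opening: 69.7
```

Emit:
step_arm(offset=[[-1.9,-5.2,1.0],[-1.9,-5.2,1.0],[-1.9,-5.2,1.0],[-1.9,-5.2,1.0],[-1.9,-5.3,1.0]], turn=[[0,0,0],[0,0,0],[0,0,0],[0,0,0],[0,0,0]], fingers=[7,7,7,7,7])

```text
time: 2.15
tool_pos: [494.1, -204.3, 188.7]
tcp_rot: [0.0, 0.986, -0.166, 0.0]
contact_force: [1.2, 0.9, 0.2]
opening: 69.7
```

Run:
```python
from cell import sensors, vision
from h import *
np.set_printoptions(precision=1,suppress=True)
def snap(c,tag):
    s=sensors.get_state(); P=vision.camera_params(c); im,d=vision.capture(c); cv2.imwrite(f"pics/{c}{tag}.png",im[:,:,::-1]); np.savez(f"{c}{tag}.npz",im=im,d=d,**P); return s,P,im,d
s,P,im,d=snap("wrist","1"); print(s["tool_pos"],s["joints"])
W=cloud("wrist",d,P); print("cam",-P["R"].T@P["t"],P["R"][2])
m=(np.abs(W[...,2]-95)<5)&(np.linalg.norm(W[...,:2]-[496,-204],axis=-1)<45); m=W[m]; print(len(m), cv2.minEnclosingCircle(m[:,:2].astype(np.float32)) if len(m)>3 else None)
for c in ["scene","side"]:
    s,P,im,d=snap(c,"1"); W=cloud(c,d,P).reshape(-1,3); p=np.array(s["tool_pos"])
    th=np.radians(-19.2); rel=W[:,:2]-p[:2]; tx=rel@[np.cos(th),np.sin(th)]; ty=rel@[np.sin(th),-np.cos(th)]; hz=W[:,2]-p[2]
    for lo,hi in [(5,30),(30,60),(60,80),(80,120),(120,160),(160,220)]:
        q=(hz>lo)&(hz<hi)&(np.hypot(tx,ty)<130); print(c,lo,hi,q.sum(), np.percentile(tx[q],[1,99]) if q.sum()>5 else "", np.percentile(ty[q],[1,99]) if q.sum()>5 else "")
```

```text
[ 494.1 -204.3  188.7] [ 0.2  0.4  0.1  1.9 -0.1  0.8 -1.5]
cam [ 563.5 -228.3  334.7] [-0.3  0.1 -1. ]
3689 ((494.0436096191406, -203.37696838378906), 25.853382110595703)
scene 5 30 0  
scene 30 60 7 [-2.8  8.5] [36.  38.6]
scene 60 80 22 [-33.5 -20.5] [16.5 85.6]
scene 80 120 687 [-33.6  33.8] [21.8 93.9]
scene 120 160 7 [-26.8  -3.1] [26.7 38.5]
scene 160 220 56 [-25.3  12.7] [28.4 40.7]
side 5 30 0  
side 30 60 14 [-6.6  3.8] [34.2 39.5]
side 60 80 43 [-0.3 36.7] [-86.   82.2]
side 80 120 1314 [-30.3  36.3] [-93.1  92.2]
side 120 160 72 [18.6 38.9] [-41.1  26. ]
side 160 220 167 [20.9 41. ] [-26.6  32.4]
```

Run:
```python
from h import *
np.set_printoptions(precision=0,suppress=True)
p=np.array([494.1,-204.3,188.7]); th=np.radians(-19.2)
for c in ["scene","side"]:
    im,d,P=load(c,"1"); W=cloud(c,d,P).reshape(-1,3); rel=W[:,:2]-p[:2]; tx=rel@[np.cos(th),np.sin(th)]; ty=rel@[np.sin(th),-np.cos(th)]; hz=W[:,2]-p[2]
    for a in range(-100,100,10):
        q=(ty>=a)&(ty<a+10)&(abs(tx)<45)&(hz>20)&(hz<230)
        if q.sum()>3:
            f=q&(tx>28); print(c,a,q.sum(),"z",np.percentile(hz[q],[1,10,50,90,99]),"face n",f.sum(),np.sort(hz[f])[:8])
b=cv2.imread("pics/side1.png"); x=np.vstack([cv2.resize(b[180:330,200:380],None,fx=4,fy=4,interpolation=cv2.INTER_CUBIC)]); cv2.imwrite("pics/side1c.png",x)
```

```text
scene 0 6 z [74. 76. 79. 81. 82.] face n 0 []
scene 10 25 z [ 74.  77. 100. 108. 158.] face n 0 []
scene 20 91 z [ 42.  77. 106. 202. 211.] face n 0 []
scene 30 107 z [ 77.  84.  94. 197. 205.] face n 2 [86. 86.]
scene 40 121 z [ 74.  84.  87. 105. 108.] face n 5 [83. 85. 86. 88. 88.]
scene 50 103 z [ 76.  84. 103. 106. 109.] face n 3 [82. 84. 86.]
scene 60 120 z [100. 102. 105. 107. 108.] face n 6 [101. 103. 104. 105. 106. 108.]
scene 70 133 z [ 76. 101. 104. 107. 109.] face n 7 [102. 102. 104. 105. 107. 107. 108.]
scene 80 73 z [ 98. 101. 104. 108. 109.] face n 2 [103. 103.]
side -100 108 z [ 77. 104. 107. 109. 111.] face n 15 [ 68.  76.  91.  94.  99. 101. 103. 104.]
side -90 72 z [ 71.  97. 106. 109. 110.] face n 22 [63. 74. 75. 82. 83. 90. 92. 96.]
side -80 68 z [ 78.  88. 106. 108. 110.] face n 13 [ 73.  81.  87.  90.  98. 101. 102. 105.]
side -70 70 z [ 75.  86.  89. 108. 110.] face n 16 [72. 76. 81. 82. 83. 85. 87. 87.]
side -60 51 z [ 73.  84.  88. 106. 109.] face n 17 [69. 76. 77. 79. 81. 84. 85. 85.]
side -50 39 z [ 77.  81. 153. 156. 157.] face n 12 [ 80.  82.  86. 146. 1
[... 460 characters left out ...]
. 161. 162. 162. 162.]
side 10 72 z [ 77.  82. 184. 218. 228.] face n 42 [156. 156. 161. 163. 163. 164. 181. 183.]
side 20 72 z [ 43.  80. 106. 200. 212.] face n 2 [189. 196.]
side 30 104 z [ 43.  74.  90. 107. 109.] face n 9 [73. 75. 84. 84. 87. 87. 87. 88.]
side 40 161 z [ 74.  85.  88. 106. 109.] face n 22 [68. 72. 76. 76. 81. 83. 83. 85.]
side 50 157 z [ 73.  85.  89. 108. 110.] face n 20 [71. 71. 74. 77. 81. 82. 84. 85.]
side 60 163 z [101. 104. 106. 109. 110.] face n 19 [ 99. 100. 102. 104. 104. 105. 105. 105.]
side 70 174 z [ 72. 104. 106. 109. 110.] face n 27 [69. 70. 73. 79. 84. 85. 89. 91.]
side 80 125 z [ 94. 104. 106. 108. 110.] face n 15 [ 89.  93.  99. 103. 103. 104. 105. 106.]
```

View pics/side1c.png

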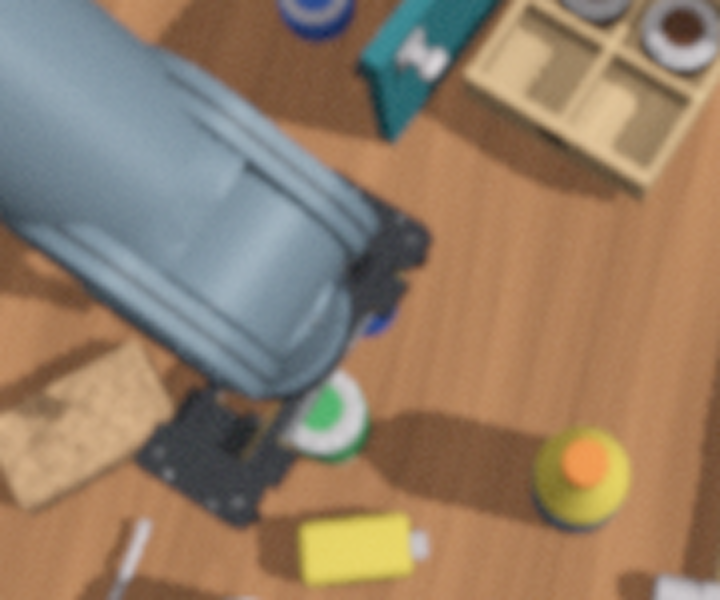

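Emit:
step_arm(offset=[[0,0,0],[0,0,0],[0,0,0],[0,0,0],[0,0,0]], turn=[[0,0,-0.186],[0,0,-0.186],[0,0,-0.186],[0,0,-0.186],[0,0,-0.186]], fingers=[8,8,8,8,8])

```text
time: 2.92
tool_pos: [494.1, -208.1, 189.0]
tcp_rot: [0.001, 0.955, 0.296, 0.0]
contact_force: [0.3, -0.0, -1.3]
opening: 80.1
```

Emit:
step_arm(offset=[[0,0,0],[0,0,0],[0,0,0],[0,0,0],[0,0,0]], turn=[[0,0,-0.186],[0,0,-0.186],[0,0,-0.186],[0,0,-0.186],[0,0,-0.186]], fingers=[8,8,8,8,8])

```text
time: 3.55
tool_pos: [494.1, -208.2, 189.0]
tcp_rot: [0.001, 0.721, 0.693, -0.0]
contact_force: [-0.4, -0.1, -0.2]
opening: 79.8
```

Emit:
step_arm(offset=[[0,0,0],[0,0,0],[0,0,0],[0,0,0],[0,0,0]], turn=[[0,0,-0.186],[0,0,-0.186],[0,0.13,0],[0,0.13,0],[0,0,0]], fingers=[8,8,8,8,8])

```text
time: 4.18
tool_pos: [493.8, -210.4, 187.8]
tcp_rot: [-0.105, 0.58, 0.804, 0.075]
contact_force: [0.4, -0.1, -0.6]
opening: 80.1
```

```bash
cat > mv.py <<'E'
from cell import sensors
import numpy as np, sys
from scipy.spatial.transform import Rotation as Ro
def st():
    s=sensors.get_state(); w,x,y,z=s["tcp_rot"]; return s,np.array(s["tool_pos"]),Ro.from_quat([x,y,z,w])
A=np.radians(70.75); EX=np.array([np.cos(A),np.sin(A),0]); EY=np.array([-EX[1],EX[0],0]); O=np.array([670.,225.1,0])
def cab(x,y,z): return O+x*EX+y*EY+[0,0,z]
def tocab(p): d=np.array(p)-O; return np.round([d@EX,d@EY,d[2]],1)
def off(tcp,p=None):
    s,q,R=st(); q=q if p is None else p
    d=R.inv().apply(np.array(tcp)-q)/10; return np.round(d,2).tolist(), round(float(np.linalg.norm(d)),2)
def pinch(pt): # TCP for grasp point at pt
    s,q,R=st(); return np.array(pt)+18.7*R.apply([0,0,1])
E
python3 - <<'E'
from mv import *
s,p,R=st(); print(p,np.round(R.as_matrix(),3).tolist(),np.round(s["joints"],2),s["time"])
h=pinch([495,-203.5,115]); g=pinch([495,-203.5,72]); print(h,off(h)); print(g,off(g,h))
E
```

```text
[ 493.82854943 -210.38013789  187.78566621] [[-0.305, 0.949, -0.081], [0.917, 0.316, 0.243], [0.256, -0.001, -0.967]] [ 0.76  0.56 -0.45  1.72  0.03  1.07  0.66] 4.175
[ 493.47828332 -198.96416825   96.9223727 ] ([-1.27, 0.33, 9.06], 9.16)
[ 493.47828332 -198.96416825   53.9223727 ] ([-1.1, 0.0, 4.16], 4.3)
```

Emit:
step_arm(offset=[[-0.6,0.2,4.5],[-0.65,0.1,4.55],[0,0,0],[-0.55,0,2.1],[-0.55,0,2.1]], turn=[[0,0,0],[0,0,0],[0,0,0],[0,0,0],[0,0,0]], fingers=[8,8,8,8,8])

```text
time: 4.8
tool_pos: [494.7, -195.2, 55.9]
tcp_rot: [-0.103, 0.577, 0.806, 0.075]
contact_force: [0.5, 0.2, 0.0]
opening: 80.1
```

Emit:
step_arm(offset=[[0,0,0],[0,0,0],[0,0,0],[0,0,0],[0,0,0]], turn=[[0,0,0],[0,0,0],[0,0,0],[0,0,0],[0,0,0]], fingers=[8,4.8,4.8,4.8,4.8], force=25)

```text
time: 5.42
tool_pos: [493.4, -194.6, 55.1]
tcp_rot: [-0.105, 0.577, 0.806, 0.075]
contact_force: [-0.9, -0.5, 3.9]
opening: 51.1
```

Run:
```python
from mv import *
s,p,R=st(); print(p,s["opening"],s["contact_force"],s["time"])
up=p+[0,0,110]; print("up",off(up))
# tin bottom height now assumed 0 with pinch height:
pz=p-18.7*R.apply([0,0,1]); print("pinch",pz)
c=pinch(cab(-181,-35.5,pz[2]+24)); 
hov=c+[0,0,0]; hov[2]=up[2]; print("hover",hov,off(hov,up)); print("down",off(c,hov), c)
```

```text
[ 493.41303281 -194.56813511   55.08747108] 51.123153115254354 [-0.8824635  -0.47178632  3.91103227] 5.425
up ([2.82, 0.0, -10.63], 11.0)
pinch [ 494.95612583 -199.11338903   73.1609193 ]
hover [642.29806042  47.06112333 165.08747108] ([17.47, 21.88, 4.64], 28.38)
down ([-2.21, -0.0, 8.31], 8.6) [642.29806042  47.06112333  79.08747108]
```

Emit:
step_arm(offset=[[0.7,0,-2.7],[1.4,0,-5.3],[0.7,0,-2.6],[1.75,2.2,0.46],[3.5,4.4,0.92]], turn=[[0,0,0],[0,0,0],[0,0,0],[0,0,0],[0,0,0]], fingers=[4.8,4.8,4.8,4.8,4.8])

```text
time: 6.05
tool_pos: [538.0, -124.3, 164.2]
tcp_rot: [-0.105, 0.58, 0.805, 0.075]
contact_force: [0.4, -0.4, -2.9]
opening: 51.0
```

Emit:
step_arm(offset=[[3.5,4.4,0.92],[3.5,4.4,0.92],[3.5,4.4,0.92],[1.7,2.1,0.5],[0,0,0]], turn=[[0,0,0],[0,0,0],[0,0,0],[0,0,0],[0,0,0]], fingers=[4.8,4.8,4.8,4.8,4.8])

```text
time: 6.68
tool_pos: [642.4, 50.4, 163.9]
tcp_rot: [-0.106, 0.575, 0.807, 0.076]
contact_force: [-0.6, -0.5, -2.7]
opening: 51.4
```

```bash
cat > look.py <<'E'
from mv import *
from h import *
from cell import vision
def snap(c,tag):
    P=vision.camera_params(c); im,d=vision.capture(c); cv2.imwrite(f"pics/{c}{tag}.png",im[:,:,::-1]); np.savez(f"{c}{tag}.npz",im=im,d=d,**P); return P,im,d,cloud(c,d,P)
def labels(W,im,lo,hi,near,rad=120):
    hsv=cv2.cvtColor(im,cv2.COLOR_RGB2HSV); out={}
    for n,(a,b) in dict(green=(45,80),orange=(5,18)).items():
        m=(hsv[...,0]>=a)&(hsv[...,0]<=b)&(hsv[...,1]>130)&(W[...,2]>lo)&(W[...,2]<hi)&(np.linalg.norm(W[...,:2]-near,axis=-1)<rad)
        out[n]=(int(m.sum()), np.round(np.median(W[m],0),1) if m.sum()>3 else None)
    return out
E
python3 - <<'E'
from look import *
s,p,R=st(); print(p,s["opening"],s["contact_force"],s["time"],np.round(s["joints"],2),tocab(p))
for c in ["wrist","side","scene"]:
    P,im,d,W=snap(c,"2")
    lid=(np.linalg.norm(W[...,:2]-p[:2],axis=-1)<60)&(abs(W[...,2]-(p[2]+40))<25); print(c,labels(W,im,p[2]-60,p[2]+70,p[:2]),lid.sum(),np.median(W[lid],0) if lid.any() else "")
    q=W.reshape(-1,3)-O; X=q@EX; Y=q@EY; Z=q[:,2]
    f=(X<-150)&(X>-260)&(abs(Y)<70)&(Z>60)&(Z<74); print("board top",f.sum(),np.percentile(X[f],[5,50,95]) if f.sum()>5 else "")
E
```

```text
[642.36860246  50.43597124 163.86338821] 51.35019681945741 [-0.55260889 -0.45969262 -2.65925532] 6.675 [ 0.28  0.71 -0.47  1.52  0.05  1.03  0.21] [-174.   -31.5  163.9]
wrist {'green': (3678, array([641.5,  49.5, 203.8])), 'orange': (16, array([711.1,  82.3, 232.1]))} 18816 [642.23042145  48.69930683 203.53875916]
board top 1140 [-219.50904099 -214.76720861 -211.93509611]
side {'green': (36, array([650.5,  14.2, 153.4])), 'orange': (0, None)} 5 [648.98611383  13.73546284 184.97677948]
board top 155 [-218.82077661 -215.55819772 -210.2399418 ]
scene {'green': (0, None), 'orange': (0, None)} 0 
board top 0
```

View pics/wrist2.png

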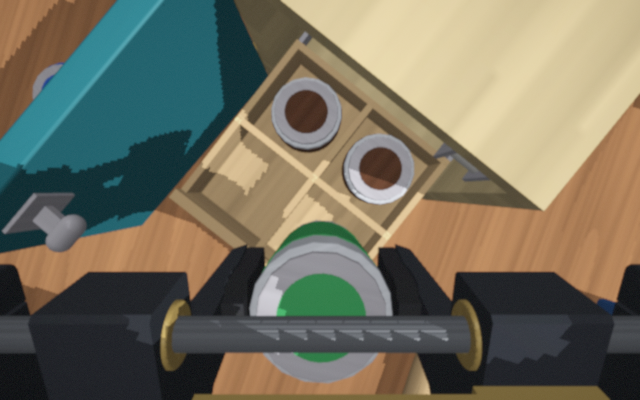

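Run:
```python
from look import *
s,p,R=st(); im,d,P=load("wrist","2"); W=cloud("wrist",d,P)
m=(abs(W[...,2]-203.8)<4)&(np.linalg.norm(W[...,:2]-[642,48],axis=-1)<40); m[:, :240]=0; m[:,400:]=0
q=W[m]; print(len(q)); c=cv2.minEnclosingCircle(q[:,:2].astype(np.float32)); print(c)
q=W.reshape(-1,3)-O; X=q@EX; Y=q@EY; Z=q[:,2]
for lo in (-205,-190,-170,-150,-130,-115):
    f=(X>lo)&(X<lo+15)&(abs(Y)<80)&(Z>52)&(Z<64); h,e=np.histogram(Y[f],np.arange(-80,81,4)); print(lo,{int(a):int(b) for a,b in zip(e,h) if b>8})
f=(abs(Y-40)<25)&(Z>50)&(Z<72)&(X<-100); h,e=np.histogram(X[f],np.arange(-232,-100,3)); print({int(a):int(b) for a,b in zip(e,h) if b>8})
f=(Z>168)&(Z<182)&(abs(Y)<80); print("cab front X",np.percentile(X[f],[0.5,1,3]))
```

```text
9598
((642.7852783203125, 45.14036560058594), 28.68547248840332)
-205 {-4: 30, 0: 103, 68: 92, 72: 79}
-190 {-4: 31, 0: 102, 68: 98, 72: 77}
-170 {-72: 62, -68: 30, -4: 30, 0: 107, 68: 99, 72: 78}
-150 {-72: 102, -68: 74, -64: 36, -60: 32, -56: 37, -52: 36, -48: 34, -44: 36, -40: 32, -36: 35, -32: 35, -28: 36, -24: 36, -20: 34, -16: 36, -12: 36, -8: 36, -4: 54, 0: 105, 4: 34, 8: 37, 12: 34, 16: 36, 20: 34, 24: 36, 28: 35, 32: 38, 36: 37, 40: 36, 44: 37, 48: 36, 52: 36, 56: 36, 60: 36, 64: 35, 68: 103, 72: 79}
-130 {-72: 105, -68: 60, -60: 18, -56: 60, -52: 93, -48: 107, -44: 105, -40: 105, -36: 109, -32: 106, -28: 110, -24: 109, -20: 103, -16: 81, -12: 36, -4: 30, 0: 103, 8: 10, 12: 73, 16: 105, 20: 115, 24: 112, 28: 107, 32: 106, 36: 110, 40: 110, 44: 104, 48: 102, 52: 97, 56: 51, 60: 9, 68: 97, 72: 83}
-115 {-72: 106, -68: 59, -60: 73, -56: 107, -52: 105, -48: 105, -44: 110, -40: 106, -36: 106, -32: 113, -28: 106, -24: 106, -20: 106, -16: 109, -12: 105, -8: 27, -4: 30, 0: 108, 8: 69, 12: 111, 16: 108, 20: 109, 24: 109, 28: 107, 32: 107, 36: 110, 40: 112, 44: 105, 48: 109, 52: 105, 56: 95, 60: 47, 68: 102, 72: 84}
{-223: 14, -220: 269, -217: 286, -214: 564, -148: 100, -145: 266, -142: 79, -136: 83, -133: 158, -130: 199, -127: 224, -124: 240, -121: 246, -118: 245, -115: 252, -112: 253, -109: 246, -106: 252}
cab front X [-189.54410841 -187.39500923 -151.03739803]
```

Run:
```python
from look import *
s,p,R=st(); im,d,P=load("wrist","2"); W=cloud("wrist",d,P)
for px in [(321,311),(321,240),(321,382),(250,311),(392,311)]: print(px,onplane(P,px,203.8),W[px[1],px[0]])
for c in (275,300,340,365): 
    col=W[:,c]; print(c,[(r,*np.round(col[r],0)) for r in range(215,400,5)if abs(col[r,2]-203.8)<5][::20] )
    rr=[r for r in range(200,400) if abs(col[r,2]-203.8)<3]; print(rr[0],rr[-1],W[rr[0],c],W[rr[-1],c])
q=R.inv().apply(np.array(onplane(P,(321,311),203.8))-p); print("lid centre in tool frame",q)
```

```text
(321, 311) [643.607121    44.00460146 203.8       ] [643.55065394  44.16780882 204.29612279]
(321, 240) [635.55898645  67.28155461 203.8       ] [636.08046492  65.77573579 192.69281644]
(321, 382) [651.76178929  20.41952961 203.8       ] [652.43703592  18.46737666 200.08104416]
(250, 311) [620.42400896  35.98380152 203.8       ] [620.13804554  34.54811501 200.17091442]
(392, 311) [666.78427349  52.02333954 203.8       ] [670.36079256  48.96090271 192.12658466]
275 [(260, np.float64(623.0), np.float64(54.0), np.float64(199.0))]
270 363 [623.85203605  51.61186477 201.1228783 ] [634.48524086  21.43278707 203.59470984]
300 [(250, np.float64(630.0), np.float64(61.0), np.float64(200.0))]
256 378 [630.54385238  59.61874697 203.37464207] [644.42058408  19.28034397 203.63430799]
340 [(250, np.float64(643.0), np.float64(66.0), np.float64(200.0))]
255 378 [643.52080286  64.38367511 202.91698436] [657.48258586  24.04270334 204.05392462]
365 [(260, np.float64(653.0), np.float64(65.0), np.float64(199.0))]
270 363 [653.46775862  62.24191902 202.71249892] [664.08360641  31.63254319 203.5119948 ]
lid centre in tool frame [  8.6381158    1.16560325 -39.27194346]
```

Run:
```python
from mv import *
s,p,R=st(); print(p,s["time"],np.round(s["joint_velocities"],3))
t=p+1.5*EX+1.7*EY; t1=t.copy(); t1[2]-=60; t2=t.copy(); t2[2]=55.1+24.5
print(off(t),off(t1),off(t2,t1))
```

```text
[641.89113744  45.22973304 163.6276753 ] 6.825 [ 0.012 -0.006  0.003 -0.    -0.002 -0.004 -0.001]
([0.22, -0.04, 0.06], 0.23) ([-1.32, -0.03, 5.86], 6.0) ([-0.62, 0.0, 2.32], 2.4)
```

Emit:
step_arm(offset=[[0.2,0.15,1.8],[-0.4,0,1.6],[0,0,0],[0,0,0],[0,0,0]], turn=[[0,0,0],[0,0,0],[0,0,0],[0,0,0],[0,0,0]], fingers=[4.8,4.8,4.8,4.8,4.8])

```text
time: 7.45
tool_pos: [642.2, 53.8, 131.5]
tcp_rot: [-0.105, 0.577, 0.806, 0.076]
contact_force: [-0.4, -0.1, -2.5]
opening: 50.8
```

Run:
```python
from mv import *
s,p,R=st(); print(p,s["time"],np.round(s["joint_velocities"],3))
print("tin now",tocab(p+[1.6,-8.6,0]))
t=cab(-180,-34.2,0)-[1.6,-8.6,0]; t[2]=p[2]; t1=t.copy(); t1[2]=55.1+24.3; print(off(t),off(t1,t))
```

```text
[642.16596231  53.82919763 131.46899158] 7.45 [-0.001 -0.003 -0.002  0.002  0.001 -0.001  0.002]
tin now [-178.5  -34.5  131.5]
([-0.1, -0.12, -0.03], 0.16) ([-1.34, -0.01, 5.03], 5.21)
```

Emit:
step_arm(offset=[[-0.4,-0.1,1.4],[-0.5,0,1.8],[-0.35,0,1.3],[-0.15,0,0.45],[0,0,0]], turn=[[0,0,0],[0,0,0],[0,0,0],[0,0,0],[0,0,0]], fingers=[4.8,4.8,4.8,4.8,4.8])

```text
time: 8.07
tool_pos: [641.0, 53.4, 79.3]
tcp_rot: [-0.106, 0.577, 0.806, 0.076]
contact_force: [-0.6, -0.1, -2.1]
opening: 51.2
```

Emit:
step_arm(offset=[[0,0,0],[0,0,0]], turn=[[0,0,0],[0,0,0]], fingers=[4.8,4.8])

```text
time: 8.32
tool_pos: [641.1, 52.6, 79.3]
tcp_rot: [-0.105, 0.577, 0.806, 0.075]
contact_force: [0.3, 1.0, -1.9]
opening: 51.2
```

Emit:
step_arm(offset=[[-0.03,0,0.1],[-0.03,0,0.1],[0,0,0]], turn=[[0,0,0],[0,0,0],[0,0,0]], fingers=[4.8,4.8,4.8])

```text
time: 8.7
tool_pos: [641.5, 53.7, 79.0]
tcp_rot: [-0.105, 0.577, 0.806, 0.076]
contact_force: [-3.5, 0.0, 8.5]
opening: 51.4
```

Emit:
step_arm(offset=[[0,0,0],[0,0,0],[0.6,0,-2.4],[1.1,0,-4.0],[0,0,0]], turn=[[0,0,0],[0,0,0],[0,0,0],[0,0,0],[0,0,0]], fingers=[7,7,7,7,7])

```text
time: 9.32
tool_pos: [643.4, 53.1, 146.9]
tcp_rot: [-0.103, 0.577, 0.806, 0.077]
contact_force: [0.1, -0.6, -0.5]
opening: 70.4
```

Run:
```python
from look import *
s,p,R=st(); print(p,s["time"],tocab(p),np.round(s["joint_velocities"],3))
P,im,d,W=snap("wrist","3")
q=W.reshape(-1,3)-O; X=q@EX; Y=q@EY; Z=q[:,2]
hsv=cv2.cvtColor(im,cv2.COLOR_RGB2HSV).reshape(-1,3)
m=(Z>114)&(Z<124)&(np.hypot(X+180,Y+34)<40); print("lid",m.sum(),np.median(Z[m]),cv2.minEnclosingCircle(np.stack([X[m],Y[m]],1).astype(np.float32)) if m.sum()>3 else "")
t=(hsv[:,0]>80)&(hsv[:,0]<100)&(hsv[:,1]>100)&(Z>160)&(Z<180)&(Y>60); print("door top",t.sum())
if t.sum()>10:
    r=cv2.minAreaRect(np.stack([X[t],Y[t]],1).astype(np.float32)); print(r)
```

```text
[643.44659653  53.09760507 146.86564758] 9.325 [-171.1  -31.6  146.9] [-0.003  0.044  0.018  0.044  0.013 -0.023 -0.   ]
lid 6505 118.93860611162386 ((-179.02066040039062, -33.841957092285156), 25.707012176513672)
door top 11300
((-174.15557861328125, 102.15438079833984), (17.63619041442871, 98.66255950927734), 87.2718505859375)
```

View pics/wrist3.png

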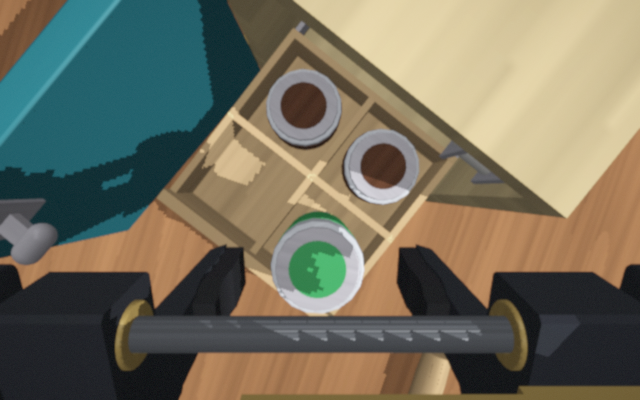

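Run:
```python
from mv import *
s,p,R=st(); print(p)
a=cab(-225,60,138); b=cab(-225,98,138); print(off(a),off(b,a)); c=cab(-235,60,165); print("back",off(c,b))
h=pinch([485.7,-352.5,140]); print(h,off(h,c))
```

```text
[642.04752426  52.69936903 144.84052828]
([1.18, -10.39, 0.99], 10.51) ([2.27, -2.99, 0.59], 3.8)
back ([-2.34, 2.38, -3.41], 4.77)
[ 484.20322568 -347.95274466  121.92316024] ([-33.43, -16.85, -4.44], 37.7)
```

Emit:
step_arm(offset=[[0.6,-5.2,0.5],[0.6,-5.2,0.5],[0.8,-1.0,0.2],[0.8,-1.0,0.2],[0.7,-1.0,0.2]], turn=[[0,0,0],[0,0,0],[0,0,0],[0,0,0],[0,0,0]], fingers=[7,7,7,7,7])

```text
time: 10.0
tool_pos: [515.4, 40.2, 138.8]
tcp_rot: [-0.092, 0.579, 0.806, 0.081]
contact_force: [36.6, -21.3, -10.8]
opening: 69.7
```

Emit:
step_arm(offset=[[0,0,0],[-2.3,2.4,-3.4],[-4.5,-1.0,-1.0],[-6.0,-1.5,-0.8],[-6.0,-1.5,-0.8]], turn=[[0,0,0],[0,0,0],[0,0,0],[0,0,0],[0,0,0]], fingers=[7,7,7,8,8])

```text
time: 10.62
tool_pos: [551.8, -147.4, 146.6]
tcp_rot: [-0.105, 0.577, 0.807, 0.076]
contact_force: [0.4, -0.0, 0.3]
opening: 79.6
```

Run:
```python
from look import *
s,p,R=st(); print(p,s["time"],s["contact_force"])
for c in ["scene","side"]:
    P,im,d,W=snap(c,"4"); q=W.reshape(-1,3)-O; X=q@EX; Y=q@EY; Z=q[:,2]; hsv=cv2.cvtColor(im,cv2.COLOR_RGB2HSV).reshape(-1,3)
    t=(hsv[:,0]>80)&(hsv[:,0]<100)&(hsv[:,1]>100)&(Z>165)&(Z<183)&(np.hypot(X+95,Y-90)<230)
    A2=np.stack([X[t],Y[t]],1).astype(np.float32); r=cv2.minAreaRect(A2) if t.sum()>10 else None; print(c,t.sum(),r)
    if r: dx,dy=np.array(r[0])-[-95,90]; print("door angle",np.arctan2(-dx,-dy)) 
    m=(Z>114)&(Z<124)&(np.hypot(X+180,Y+34)<40); print("green",m.sum(),cv2.minEnclosingCircle(np.stack([X[m],Y[m]],1).astype(np.float32)) if m.sum()>3 else "")
h=pinch([485.7,-352.5,140]); print(h,off(h))
```

```text
[ 551.76527194 -147.39917509  146.55337686] 10.625 [ 0.4016768  -0.00927753  0.34573803]
scene 218 ((-180.84947204589844, 130.28427124023438), (11.107877731323242, 174.58203125), 68.23824310302734)
door angle 2.009537069936941
green 187 ((-179.54766845703125, -34.81464767456055), 25.74225425720215)
side 387 ((-177.75230407714844, 127.95625305175781), (14.597978591918945, 177.24244689941406), 67.8434066772461)
door angle 2.00083932466828
green 264 ((-178.40081787109375, -36.29144287109375), 25.819229125976562)
[ 484.18849445 -348.01926802  121.9077809 ] ([-16.3, -12.34, -1.86], 20.53)
```

Emit:
step_arm(offset=[[-4.4,-3.3,-0.5],[-4.4,-3.3,-0.5],[-4.4,-3.3,-0.5],[-3.1,-2.4,-0.4],[0,0,0]], turn=[[0,0,0],[0,0,0],[0,0,0],[0,0,0],[0,0,0]], fingers=[8,8,8,8,8])

```text
time: 11.35
tool_pos: [485.2, -343.1, 122.1]
tcp_rot: [-0.105, 0.58, 0.805, 0.075]
contact_force: [0.4, 0.1, 0.5]
opening: 79.7
```

Emit:
step_arm(offset=[[0,0,0],[0,0,0],[0,0,0]], turn=[[0,0,0],[0,0,0],[0,0,0]], fingers=[8,8,8])

```text
time: 11.72
tool_pos: [487.0, -338.4, 123.4]
tcp_rot: [-0.105, 0.576, 0.807, 0.076]
contact_force: [-0.1, -0.1, -0.9]
opening: 80.0
```

Run:
```python
from look import *
s,p,R=st(); print(p,s["time"],np.round(s["joint_velocities"],3))
P,im,d,W=snap("wrist","5")
m=(abs(W[...,2]-95)<4)&(np.linalg.norm(W[...,:2]-[486,-352],axis=-1)<40); q=W[m]; print(len(q),cv2.minEnclosingCircle(q[:,:2].astype(np.float32)) if len(q)>3 else "")
c=cv2.minEnclosingCircle(q[:,:2].astype(np.float32))[0]
h=pinch([*c,140]); h[2]=p[2]; g=pinch([*c,72.5]); print(off(h),off(g,h),g)
```

```text
[ 486.97877868 -338.42858942  123.43525726] 11.725 [ 0.005  0.     0.007 -0.003  0.002  0.     0.002]
5792 ((483.6764831542969, -352.4305725097656), 25.48160743713379)
([-0.69, -0.74, -0.18], 1.02) ([-1.77, -0.0, 6.67], 6.9) [ 482.12719794 -347.87962472   54.42851446]
```

Emit:
step_arm(offset=[[-0.7,-0.7,-0.2],[-0.5,0,2.0],[-0.8,0,2.7],[-0.5,0,2.0],[0,0,0]], turn=[[0,0,0],[0,0,0],[0,0,0],[0,0,0],[0,0,0]], fingers=[8,8,8,8,8])

```text
time: 12.4
tool_pos: [480.6, -347.9, 51.8]
tcp_rot: [-0.107, 0.577, 0.806, 0.076]
contact_force: [-0.2, 0.6, -0.3]
opening: 79.7
```

Emit:
step_arm(offset=[[0,0,0],[0,0,0]], turn=[[0,0,0],[0,0,0]], fingers=[8,8])

```text
time: 12.65
tool_pos: [482.6, -349.4, 55.0]
tcp_rot: [-0.105, 0.577, 0.806, 0.075]
contact_force: [0.6, 0.7, -1.2]
opening: 79.9
```

Emit:
step_arm(offset=[[0,0,0],[0,0,0],[0,0,0],[0,0,0],[0,0,0]], turn=[[0,0,0],[0,0,0],[0,0,0],[0,0,0],[0,0,0]], fingers=[4.8,4.8,4.8,4.8,4.8], force=25)

```text
time: 13.28
tool_pos: [482.2, -349.0, 54.2]
tcp_rot: [-0.105, 0.577, 0.806, 0.076]
contact_force: [0.1, 0.3, 1.4]
opening: 51.5
```

Run:
```python
from mv import *
s,p,R=st(); print(p,s["opening"],s["contact_force"],s["time"])
up=p+[0,0,115]; print("up",off(up)); pz=p-18.7*R.apply([0,0,1]); print("pinch",pz)
t=cab(-180.5,36.3,0)+18.7*R.apply([0,0,1]); t[2]=up[2]; print(t,off(t,up))
```

```text
[ 482.24251691 -348.98519594   54.2048866 ] 51.510274607758724 [0.08065256 0.27346663 1.42101931] 13.275
up ([2.95, 0.0, -11.11], 11.5)
pinch [ 483.78377346 -353.53438675   72.27750101]
[574.67915054  71.20889305 169.2048866 ] ([35.56, 22.29, 9.46], 43.02)
```

Emit:
step_arm(offset=[[0.7,0,-2.7],[1.4,0,-5.4],[0.85,0,-3.0],[2.5,1.6,0.7],[4.7,3.0,1.25]], turn=[[0,0,0],[0,0,0],[0,0,0],[0,0,0],[0,0,0]], fingers=[4.8,4.8,4.8,4.8,4.8])

```text
time: 13.9
tool_pos: [500.8, -265.4, 168.3]
tcp_rot: [-0.105, 0.579, 0.805, 0.075]
contact_force: [0.3, 1.7, -1.3]
opening: 51.0
```

Emit:
step_arm(offset=[[4.7,3.0,1.25],[4.7,3.0,1.25],[4.7,3.0,1.25],[4.7,3.0,1.25],[4.7,2.9,1.25]], turn=[[0,0,0],[0,0,0],[0,0,0],[0,0,0],[0,0,0]], fingers=[4.8,4.8,4.8,4.8,4.8])

```text
time: 14.52
tool_pos: [564.0, 16.1, 168.2]
tcp_rot: [-0.106, 0.577, 0.806, 0.075]
contact_force: [0.7, -0.9, -2.1]
opening: 51.1
```

Emit:
step_arm(offset=[[3.0,1.8,0.8],[1.86,1.0,0.5],[0,0,0],[0,0,0],[0,0,0]], turn=[[0,0,0],[0,0,0],[0,0,0],[0,0,0],[0,0,0]], fingers=[4.8,4.8,4.8,4.8,4.8])

```text
time: 15.15
tool_pos: [574.6, 69.0, 168.2]
tcp_rot: [-0.105, 0.578, 0.805, 0.075]
contact_force: [0.2, 0.2, -1.1]
opening: 51.3
```

Run:
```python
from look import *
s,p,R=st(); print(p,s["time"],s["opening"],np.round(s["joint_velocities"],3),np.round(s["joints"],2))
P,im,d,W=snap("wrist","6"); s,p2,_=st(); print(p2)
zt=p[2]-54.2+95
m=(abs(W[...,2]-zt)<3.5); 
for c in (275,300,340,365):
    rr=[r for r in range(200,400) if m[r,c]]; 
    if rr: print(c,rr[0],rr[-1],tocab((W[rr[0],c]+W[rr[-1],c])/2),tocab(W[rr[0],c]),tocab(W[rr[-1],c]))
print("pinch",tocab(p-18.7*R.apply([0,0,1])))
q=W.reshape(-1,3)-O; X=q@EX; Y=q@EY; Z=q[:,2]
f=(X>-175)&(X<-150)&(abs(Y)<80)&(Z>52)&(Z<64); h,e=np.histogram(Y[f],np.arange(-80,81,2)); print({int(a):int(b) for a,b in zip(e,h) if b>8})
f=(abs(Y-30)<25)&(Z>50)&(Z<72)&(X<-100); h,e=np.histogram(X[f],np.arange(-232,-100,3)); print({int(a):int(b) for a,b in zip(e,h) if b>8})
```

```text
[574.59401911  69.0231256  168.19733686] 15.15 51.253696476487455 [-0.003  0.001 -0.009 -0.001 -0.002  0.    -0.002] [ 0.31  0.61 -0.51  1.71  0.03  0.94  0.18]
[574.5777539   69.44660844 168.29380594]
275 246 315 [-185.7   54.5  207.9] [-176.8   61.7  205.9] [-194.7   47.3  209.9]
300 234 366 [-186.7   43.   205.8] [-168.    57.4  206.1] [-205.3   28.6  205.6]
340 241 365 [-178.1   32.   208.5] [-161.3   45.1  207.8] [-194.9   18.9  209.2]
365 247 315 [-166.9   29.6  207.1] [-157.7   36.8  206.3] [-176.2   22.5  208. ]
pinch [-182.6   35.7  186.3]
{-70: 9, -68: 28, -2: 24, 0: 45, 2: 55, 4: 16, 70: 93, 72: 85, 74: 42}
{-145: 124, -142: 254, -139: 63, -133: 91, -130: 165, -127: 191, -124: 210, -121: 213, -118: 223, -115: 229, -112: 228, -109: 228, -106: 232}
```

View pics/wrist6.png

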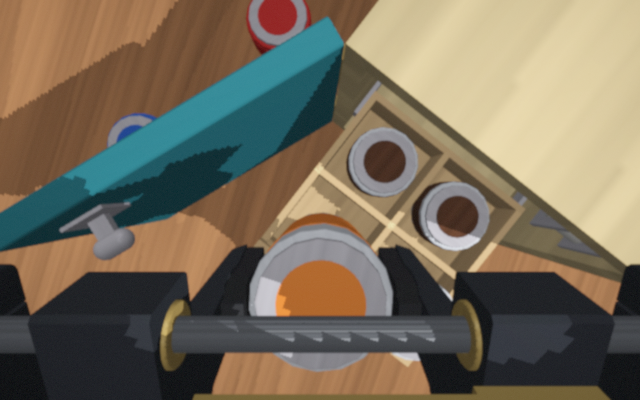

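Run:
```python
from mv import *
s,p,R=st(); t=p+3.5*EX+0.3*EY; t1=t.copy(); t1[2]=79.3; print(p,off(t),off(t1,t))
# body corners clearance at t1
for ty in (-93.5,93.5):
  for tx in (-37.5,37.5):
    for z in (-63.7,-108): print(ty,tx,z,tocab(t1+R.apply([tx,ty,z])))
```

```text
[574.5777539   69.44660844 168.29380594] ([0.28, 0.19, 0.08], 0.35) ([-2.28, 0.0, 8.6], 8.9)
-93.5 -37.5 -63.7 [-273.8   80.5  131.3]
-93.5 -37.5 -108 [-282.8   73.5  174.1]
-93.5 37.5 -63.7 [-216.6  125.   150.5]
-93.5 37.5 -108 [-225.6  118.1  193.4]
93.5 -37.5 -63.7 [-158.9  -67.   131.2]
93.5 -37.5 -108 [-167.9  -74.   174. ]
93.5 37.5 -63.7 [-101.7  -22.5  150.4]
93.5 37.5 -108 [-110.7  -29.5  193.3]
```

Emit:
step_arm(offset=[[0.3,0.2,0.1],[-0.5,0,1.9],[-0.6,0,2.3],[0,0,0],[0,0,0]], turn=[[0,0,0],[0,0,0],[0,0,0],[0,0,0],[0,0,0]], fingers=[4.8,4.8,4.8,4.8,4.8])

```text
time: 15.82
tool_pos: [575.5, 75.3, 124.9]
tcp_rot: [-0.105, 0.577, 0.806, 0.076]
contact_force: [0.0, -0.2, -1.3]
opening: 51.5
```

Run:
```python
from mv import *
s,p,R=st(); print(p,s["contact_force"],"tin",tocab(p-18.7*R.apply([0,0,1])+np.array([-.3,1.1,0]))) 
t=cab(-178.5,37,0)+18.7*R.apply([0,0,1])-np.array([-.3,1.1,0]); t[2]=p[2]; t1=t.copy(); t1[2]=79.3; print(off(t),off(t1,t))
```

```text
[575.45960293  75.29041107 124.90986168] [ 0.03197201 -0.21352951 -1.26490762] tin [-175.5   37.5  143. ]
([-0.26, -0.14, -0.07], 0.31) ([-1.17, -0.0, 4.41], 4.56)
```

Emit:
step_arm(offset=[[-0.25,-0.1,-0.1],[0,0,0],[-0.4,0,1.5],[-0.4,0,1.5],[-0.25,0,0.9]], turn=[[0,0,0],[0,0,0],[0,0,0],[0,0,0],[0,0,0]], fingers=[4.8,4.8,4.8,4.8,4.8])

```text
time: 16.45
tool_pos: [574.4, 72.1, 83.0]
tcp_rot: [-0.106, 0.577, 0.806, 0.075]
contact_force: [0.0, 0.8, -1.7]
opening: 51.4
```

Emit:
step_arm(offset=[[-0.1,0,0.4],[0,0,0],[0,0,0]], turn=[[0,0,0],[0,0,0],[0,0,0]], fingers=[4.8,4.8,4.8])

```text
time: 16.82
tool_pos: [575.6, 72.3, 81.1]
tcp_rot: [-0.105, 0.577, 0.806, 0.076]
contact_force: [0.5, 0.5, -0.7]
opening: 51.5
```

Emit:
step_arm(offset=[[-0.03,0,0.12],[-0.03,0,0.12],[0,0,0]], turn=[[0,0,0],[0,0,0],[0,0,0]], fingers=[4.8,4.8,4.8])

```text
time: 17.2
tool_pos: [575.3, 72.2, 78.2]
tcp_rot: [-0.105, 0.577, 0.806, 0.076]
contact_force: [-0.3, -0.5, -1.3]
opening: 51.2
```

Run:
```python
from mv import *
s,p,R=st(); print(p,s["contact_force"],"tin",tocab(p-18.7*R.apply([0,0,1])+np.array([-.3,1.1,0])))
```

```text
[575.30620629  72.23071048  78.23662636] [-0.29289171 -0.523417   -1.34764646] tin [-178.4   36.7   96.3]
```

Emit:
step_arm(offset=[[-0.02,0,0.08],[0,0,0]], turn=[[0,0,0],[0,0,0]], fingers=[4.8,4.8])

```text
time: 17.45
tool_pos: [575.5, 72.5, 78.1]
tcp_rot: [-0.105, 0.577, 0.806, 0.076]
contact_force: [-1.7, -0.5, 4.7]
opening: 51.5
```

Emit:
step_arm(offset=[[-0.02,0,0.08],[0,0,0]], turn=[[0,0,0],[0,0,0]], fingers=[4.8,4.8])

```text
time: 17.7
tool_pos: [575.7, 73.1, 78.0]
tcp_rot: [-0.105, 0.577, 0.806, 0.076]
contact_force: [-2.1, -0.2, 10.1]
opening: 51.4
```

Emit:
step_arm(offset=[[0,0,0],[0,0,0],[0,0,0],[0.6,0,-2.4],[1.2,0,-4.6]], turn=[[0,0,0],[0,0,0],[0,0,0],[0,0,0],[0,0,0]], fingers=[6.6,6.6,6.6,6.6,6.6])

```text
time: 18.32
tool_pos: [574.0, 71.4, 147.9]
tcp_rot: [-0.107, 0.577, 0.806, 0.074]
contact_force: [0.4, 0.1, 0.6]
opening: 66.3
```

Run:
```python
from look import *
s,p,R=st(); print(p,s["time"],tocab(p))
P,im,d,W=snap("wrist","7")
q=W.reshape(-1,3)-O; X=q@EX; Y=q@EY; Z=q[:,2]
m=(Z>114)&(Z<124)&(np.hypot(X+178,Y-37)<34); print("orange lid",m.sum(),np.median(Z[m]),cv2.minEnclosingCircle(np.stack([X[m],Y[m]],1).astype(np.float32)) if m.sum()>3 else "")
m=(Z>114)&(Z<124)&(np.hypot(X+178,Y+34)<34); print("green lid",m.sum(),np.median(Z[m]),cv2.minEnclosingCircle(np.stack([X[m],Y[m]],1).astype(np.float32)) if m.sum()>3 else "")
t=np.radians(40); Zw=np.array([0,0,1]); xt=np.cos(t)*EX+np.sin(t)*Zw; zt=np.sin(t)*EX-np.cos(t)*Zw; yt=np.cross(zt,xt)
Rt=Ro.from_matrix(np.stack([xt,yt,zt],1)); rv=(R.inv()*Rt).as_rotvec(); print("rotvec",rv,"n",np.linalg.norm(rv)/0.18)
np.save("Rt.npy",Rt.as_matrix())
a=cab(-270,1,150); print(off(a), tocab([*onplane(load("scene")[2],(378,178),15)]),tocab([*onplane(load("scene")[2],(425,222),15)]),tocab([*onplane(load("scene")[2],(445,232),15)]))
```

```text
[573.98853569  71.38016307 147.91538104] 18.325 [-176.8   40.   147.9]
orange lid 6454 118.95094069635763 ((-178.53871154785156, 37.36354064941406), 25.764469146728516)
green lid 1518 118.88052429781195 ((-180.73300170898438, -32.82781982421875), 25.34164047241211)
rotvec [-0.3122306   0.42181965  0.5917727 ] n 4.3942116146546795
([-9.51, -3.11, -2.01], 10.2) [-205.3 -174.8   15. ] [-402.  -236.6   15. ] [-457.8 -276.3   15. ]
```

Emit:
step_arm(offset=[[-1.0,-0.4,-1.2],[-4.5,-1.4,-0.5],[-4.0,-1.3,-0.4],[0,0,0],[0,0,0]], turn=[[0,0,0],[0,0,0],[0,0,0],[-0.062,0.084,0.118],[-0.062,0.084,0.118]], fingers=[6.6,6.6,0,0,0])

```text
time: 19.0
tool_pos: [576.9, -32.0, 143.6]
tcp_rot: [-0.146, 0.667, 0.713, 0.161]
contact_force: [-0.4, -0.2, -0.2]
opening: 38.1
```

Emit:
step_arm(offset=[[0,0,0],[0,0,0],[0,0,0],[0,0,0],[0,0,0]], turn=[[-0.062,0.084,0.118],[-0.062,0.084,0.118],[-0.062,0.084,0.118],[0,0,0],[0,0,0]], fingers=[0,0,0,0,0])

```text
time: 19.62
tool_pos: [577.5, -30.3, 144.7]
tcp_rot: [-0.197, 0.765, 0.547, 0.279]
contact_force: [-0.2, 0.4, 0.7]
opening: 0.7
```

Run:
```python
from mv import *
s,p,R=st(); print(p,s["time"],tocab(p),s["opening"],s["contact_force"],np.round(s["joints"],2))
Rt=Ro.from_matrix(np.load("Rt.npy")); print("rot err",(R.inv()*Rt).as_rotvec())
a=cab(-250,1,45); print(off(a)); b=cab(-200,1,45); print("per 50mm",off(b,a))
```

```text
[577.54425679 -30.33418861 144.65249449] 19.625 [-271.6    3.1  144.7] 0.7470153944165864 [-0.17122511  0.42589988  0.73457674] [ 0.82  0.72 -0.65  1.86 -0.45  0.7   0.33]
rot err [-2.30776465e-05  1.76685777e-03  6.53105604e-03]
([-4.73, 0.18, 9.03], 10.2)
per 50mm ([3.84, 0.03, 3.21], 5.0)
```

Emit:
step_arm(offset=[[-2.4,0.1,4.5],[-2.3,0.1,4.5],[0,0,0],[0,0,0],[0.77,0,0.64]], turn=[[0,0,0],[0,0,0],[0,0,0],[0,0,0],[0,0,0]], fingers=[0,0,0,0,0])

```text
time: 20.25
tool_pos: [591.7, -2.3, 47.5]
tcp_rot: [-0.195, 0.765, 0.546, 0.28]
contact_force: [0.4, 0.1, 0.1]
opening: 0.3
```

Emit:
step_arm(offset=[[0.8,0,0.67],[0.9,0,0.75],[1.1,0,0.92],[1.2,0,1.0],[1.2,0,1.0]], turn=[[0,0,0],[0,0,0],[0,0,0],[0,0,0],[0,0,0]], fingers=[0,0,0,0,0])

```text
time: 20.88
tool_pos: [612.7, 64.0, 45.7]
tcp_rot: [-0.197, 0.765, 0.546, 0.279]
contact_force: [0.3, -3.4, 0.2]
opening: 0.9
```

Run:
```python
from mv import *
s,p,R=st(); print(p,s["time"],tocab(p),s["contact_force"],s["joint_velocities"])
```

```text
[612.7487125   63.96131903  45.70571173] 20.875 [-171.     0.9   45.7] [ 0.32579853 -3.40064715  0.20434259] [-0.21603709  0.01503141 -0.01490006 -0.02684485 -0.05229956 -0.12587403
 -0.12151305]
```

Emit:
step_arm(offset=[[1.2,0,1.0],[1.2,0,1.0],[1.0,0,0.84],[0.8,0,0.67],[0,0,0]], turn=[[0,0,0],[0,0,0],[0,0,0],[0,0,0],[0,0,0]], fingers=[0,0,0,0,0])

```text
time: 21.5
tool_pos: [629.6, 116.4, 46.0]
tcp_rot: [-0.198, 0.765, 0.546, 0.279]
contact_force: [-0.4, 0.4, -0.0]
opening: 0.6
```

Run:
```python
from mv import *
s,p,R=st(); print(p,s["time"],tocab(p),s["contact_force"])
```

```text
[629.59086729 116.40412211  45.98483947] 21.5 [-115.9    2.3   46. ] [-0.44355509  0.43710863 -0.03882277]
```

Emit:
step_arm(offset=[[0.4,0,0.33],[0.4,0,0.33],[0.3,0,0.26],[0,0,0],[0,0,0]], turn=[[0,0,0],[0,0,0],[0,0,0],[0,0,0],[0,0,0]], fingers=[0,0,0,0,0])

```text
time: 22.12
tool_pos: [634.8, 128.3, 45.9]
tcp_rot: [-0.197, 0.765, 0.546, 0.279]
contact_force: [0.8, -0.1, -0.6]
opening: 0.3
```

Emit:
step_arm(offset=[[0.15,0,0.13],[0,0,0]], turn=[[0,0,0],[0,0,0]], fingers=[0,0])

```text
time: 22.38
tool_pos: [635.6, 130.1, 45.8]
tcp_rot: [-0.197, 0.765, 0.546, 0.279]
contact_force: [-0.3, -0.6, -0.3]
opening: 0.3
```

Emit:
step_arm(offset=[[0.15,0,0.13],[0,0,0]], turn=[[0,0,0],[0,0,0]], fingers=[0,0])

```text
time: 22.62
tool_pos: [636.1, 131.4, 45.5]
tcp_rot: [-0.197, 0.765, 0.545, 0.279]
contact_force: [-1.9, -3.4, 1.4]
opening: 0.6
```

Run:
```python
from mv import *
s,p,R=st(); print(p,s["time"],tocab(p),s["contact_force"])
```

```text
[636.14796148 131.39827976  45.53833006] 22.625 [-99.6   1.1  45.5] [-1.90071352 -3.41073684  1.37174386]
```

Emit:
step_arm(offset=[[0.15,0,0.13],[0,0,0]], turn=[[0,0,0],[0,0,0]], fingers=[0,0])

```text
time: 22.88
tool_pos: [636.4, 131.9, 45.2]
tcp_rot: [-0.196, 0.766, 0.545, 0.279]
contact_force: [-5.2, -9.1, 5.8]
opening: 0.2
```

Emit:
step_arm(offset=[[0.15,0,0.13],[0,0,0]], turn=[[0,0,0],[0,0,0]], fingers=[0,0])

```text
time: 23.12
tool_pos: [636.7, 132.1, 44.8]
tcp_rot: [-0.196, 0.766, 0.545, 0.278]
contact_force: [-10.5, -15.9, 11.2]
opening: 0.6
```

Emit:
step_arm(offset=[[-1.5,0,-1.3],[-3.8,0,-3.2],[2.6,0,-4.5],[3.2,0,-3.8],[3.2,0,-3.8]], turn=[[0,0,0],[0,0,0],[0,0,0],[0,0,0],[0,0,0]], fingers=[0,0,0,0,0])

```text
time: 23.75
tool_pos: [611.0, 61.8, 198.2]
tcp_rot: [-0.197, 0.765, 0.545, 0.279]
contact_force: [0.3, -1.1, 0.7]
opening: 0.3
```

Emit:
step_arm(offset=[[0,0,0],[0,0,0],[0,0,0],[0,0,0],[0,0,0]], turn=[[0,-0.174,0],[0,-0.174,0],[0,-0.174,0],[0,-0.174,0],[0,0,0]], fingers=[0,0,0,0,0])

```text
time: 24.38
tool_pos: [611.3, 68.9, 196.9]
tcp_rot: [0.0, 0.812, 0.584, 0.003]
contact_force: [-0.5, -0.5, 0.3]
opening: 0.6
```

```bash
cat > path.py <<'E'
from mv import *
def tcp(d,r=140,gap=0,z=125):
    dv=np.array([-np.sin(d),-np.cos(d)]); n=np.array([-np.cos(d),np.sin(d)]); s=15+9*abs(n[0])+17.5*abs(n[1])+gap
    q=np.array([-95,90.])+r*dv+s*n; return cab(q[0],q[1],z)
E
python3 - <<'E'
from look import *; from path import *
s,p,R=st(); print(p,s["time"],tocab(p),np.round(R.as_matrix(),2).tolist())
for c in ["side","scene"]:
    P,im,d,W=snap(c,"8"); q=W.reshape(-1,3)-O; X=q@EX; Y=q@EY; Z=q[:,2]; hsv=cv2.cvtColor(im,cv2.COLOR_RGB2HSV).reshape(-1,3)
    t=(hsv[:,0]>80)&(hsv[:,0]<100)&(hsv[:,1]>100)&(Z>165)&(Z<183)&(np.hypot(X+95,Y-90)<230)
    A2=np.stack([X[t],Y[t]],1).astype(np.float32); r=cv2.minAreaRect(A2) if t.sum()>10 else None; print(c,t.sum(),r)
    f=(X>-230)&(X<-85)&(abs(Y)<72)&(Z>30)&(Z<75); print("tray pts",f.sum(),np.percentile(X[f],[1,50]) if f.sum() else "")
a=tcp(1.95,gap=22,z=200); print(tocab(a),a,off(a)); b=a.copy(); b[2]=125; print(off(b,a))
E
```

```text
[611.25408554  68.89345588 196.89780201] 24.375 [-166.8    4.   196.9] [[0.32, 0.95, 0.0], [0.95, -0.32, 0.0], [0.0, 0.0, -1.0]]
side 219 ((-183.05322265625, 129.06808471679688), (13.63210678100586, 165.25149536132812), 68.11453247070312)
tray pts 27 [-92.28034695 -88.16062292]
scene 96 ((-199.5857696533203, 138.4447021484375), (11.628692626953125, 126.92938232421875), 67.96719360351562)
tray pts 26 [-94.25573786 -90.81202473]
[-204.1  194.4  200. ] [419.18308564  96.49515675 200.        ] ([-3.0, -19.23, -0.44], 19.46)
([-0.02, -0.02, 7.5], 7.5)
```

View pics/side8.png

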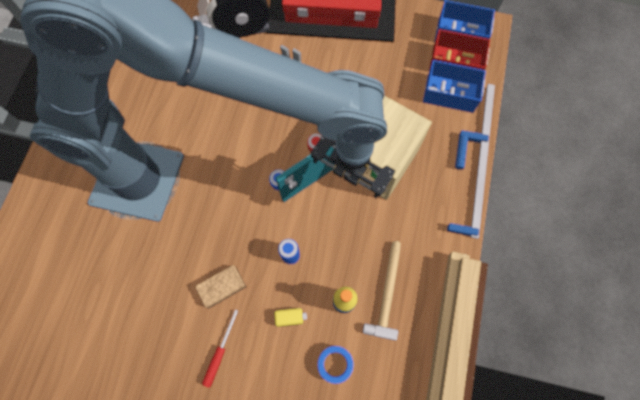

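Emit:
step_arm(offset=[[-0.7,-4.8,-0.2],[-0.8,-4.8,-0.2],[-0.8,-4.8,0],[-0.7,-4.8,0],[0,0,0]], turn=[[0,0,0],[0,0,0],[0,0,0],[0,0,0],[0,0,0]], fingers=[0,0,0,0,0])

```text
time: 25.1
tool_pos: [416.5, 94.3, 199.3]
tcp_rot: [0.0, 0.815, 0.579, 0.0]
contact_force: [0.4, -0.2, 0.7]
opening: 0.3
```

Emit:
step_arm(offset=[[0,0,2.5],[0,0,3.7],[0,0,1.3],[0,0,0],[0,0,0]], turn=[[0,0,0],[0,0,0],[0,0,0],[0,0,0],[0,0,0]], fingers=[0,0,0,0,0])

```text
time: 25.72
tool_pos: [421.3, 96.3, 125.8]
tcp_rot: [0.001, 0.815, 0.58, 0.002]
contact_force: [0.9, -0.2, 0.8]
opening: 0.2
```

Run:
```python
from path import *
s,p,R=st(); print(p,s["time"],tocab(p),s["contact_force"],np.round(s["joints"],2))
q=p
for d in [1.85,1.7,1.55,1.4,1.25,1.1,.95,.8,.65,.5,.38,.28,.2,.14,.1,.07,.04,.01,-.02]:
    t=tcp(d,z=p[2] if d==1.85 else 125); t[2]=p[2]; print(d,off(t,q),tocab(t)); q=t
```

```text
[421.30808231  96.26529598 125.78070403] 25.725 [-203.6  192.3  125.8] [ 0.94088298 -0.23306325  0.75529602] [-0.15  0.36 -0.22  2.17  0.14  0.61 -0.79]
1.85 ([-1.66, 3.07, 0.01], 3.49) [-220.1  161.6  125.8]
1.7 ([-0.94, 2.03, 0.01], 2.24) [-229.5  141.3  125.8]
1.55 ([-0.62, 2.15, 0.01], 2.24) [-235.6  119.8  125.8]
1.4 ([-0.31, 2.03, 0.01], 2.05) [-238.7   99.5  125.8]
1.25 ([-0.0, 2.09, 0.01], 2.09) [-238.7   78.5  125.8]
1.1 ([0.32, 2.11, 0.01], 2.14) [-235.5   57.4  125.8]
0.95 ([0.65, 2.08, 0.01], 2.18) [-228.9   36.6  125.8]
0.8 ([0.99, 1.99, 0.01], 2.22) [-219.    16.7  125.8]
0.65 ([1.32, 1.84, 0.01], 2.26) [-205.8   -1.6  125.8]
0.5 ([1.62, 1.63, 0.01], 2.3) [-189.6  -17.9  125.8]
0.38 ([1.49, 1.11, 0.01], 1.86) [-174.6  -28.9  125.8]
0.28 ([1.36, 0.78, 0.01], 1.56) [-161.1  -36.7  125.8]
0.2 ([1.15, 0.51, 0.01], 1.26) [-149.6  -41.8  125.8]
0.14 ([0.89, 0.32, 0.0], 0.95) [-140.6  -45.   125.8]
0.1 ([0.61, 0.18, 0.0], 0.63) [-134.6  -46.7  125.8]
0.07 ([0.46, 0.12, 0.0], 0.48) [-129.9  -47.9  125.8]
0.04 ([0.47, 0.1, 0.0], 0.48) [-125.3  -48.9  125.8]
0.01 ([0.47, 0.09, 0.0], 0.48) [-120.6  -49.8  125.8]
-0.02 ([0.4, 0.07, 0.0], 0.41) [-116.5  -50.5  125.8]
```

Emit:
step_arm(offset=[[-0.8,1.5,0],[-0.85,1.6,0],[-0.95,2.0,0],[-0.6,2.1,0],[-0.3,2.05,0]], turn=[[0,0,0],[0,0,0],[0,0,0],[0,0,0],[0,0,0]], fingers=[0,0,0,0,0])

```text
time: 26.35
tool_pos: [497.7, 31.5, 125.9]
tcp_rot: [0.001, 0.815, 0.58, 0.002]
contact_force: [-0.5, 0.7, 0.2]
opening: 0.3
```

Emit:
step_arm(offset=[[0,2.1,0],[0.3,2.1,0],[0.65,2.1,0],[1.0,2.0,0],[1.3,1.8,0]], turn=[[0,0,0],[0,0,0],[0,0,0],[0,0,0],[0,0,0]], fingers=[0,0,0,0,0])

```text
time: 26.98
tool_pos: [603.8, 29.0, 126.2]
tcp_rot: [0.002, 0.815, 0.579, 0.002]
contact_force: [-0.9, -1.1, 0.2]
opening: 0.5
```

Run:
```python
from path import *
s,p,R=st(); print(p,s["time"],tocab(p),s["contact_force"])
```

```text
[603.79239325  28.96725421 126.23635605] 26.975 [-207.    -2.2  126.2] [-0.91721365 -1.05882897  0.16604413]
```

Emit:
step_arm(offset=[[1.6,1.6,0],[1.5,1.1,0],[1.35,0.8,0],[1.1,0.5,0],[0.6,0.2,0]], turn=[[0,0,0],[0,0,0],[0,0,0],[0,0,0],[0,0,0]], fingers=[0,0,0,0,0])

```text
time: 27.6
tool_pos: [662.6, 75.5, 126.0]
tcp_rot: [0.001, 0.815, 0.58, 0.002]
contact_force: [-0.2, -0.4, 0.4]
opening: 0.6
```

Emit:
step_arm(offset=[[0.3,0.1,0],[0,0,0],[0,0,0]], turn=[[0,0,0],[0,0,0],[0,0,0]], fingers=[0,0,0])

```text
time: 27.98
tool_pos: [663.9, 77.2, 125.8]
tcp_rot: [0.001, 0.815, 0.58, 0.001]
contact_force: [-0.2, -0.5, -1.1]
opening: 0.4
```

Run:
```python
from look import *
s,p,R=st(); print(p,s["time"],tocab(p),s["contact_force"])
```

```text
[663.87389962  77.21600212 125.83133499] 27.975 [-141.6  -43.   125.8] [-0.22019035 -0.51394897 -1.08610329]
```

Emit:
step_arm(offset=[[0.5,0.15,0],[0.5,0.12,0],[0.4,0.1,0],[0,0,0]], turn=[[0,0,0],[0,0,0],[0,0,0],[0,0,0]], fingers=[0,0,0,0])

```text
time: 28.48
tool_pos: [671.5, 88.5, 125.5]
tcp_rot: [0.001, 0.815, 0.58, 0.0]
contact_force: [-3.8, -3.7, 1.1]
opening: 0.2
```

Emit:
step_arm(offset=[[0.3,0.05,0],[0.3,0.05,0],[0,0,0]], turn=[[0,0,0],[0,0,0],[0,0,0]], fingers=[0,0,0])

```text
time: 28.85
tool_pos: [675.3, 95.5, 125.8]
tcp_rot: [0.001, 0.814, 0.58, 0.002]
contact_force: [-0.4, -0.5, -0.3]
opening: 0.5
```

Emit:
step_arm(offset=[[0.3,0,0],[0,0,0]], turn=[[0,0,0],[0,0,0]], fingers=[0,0])

```text
time: 29.1
tool_pos: [675.3, 95.4, 125.8]
tcp_rot: [0.002, 0.815, 0.579, -0.0]
contact_force: [-5.3, -5.3, 3.4]
opening: 0.6
```

Run:
```python
from look import *
s,p,R=st(); print(p,s["time"],tocab(p),s["contact_force"])
```

```text
[675.2740941   95.44901213 125.80080951] 29.1 [-120.7  -47.7  125.8] [-5.26713023 -5.33291394  3.39701714]
```

Emit:
step_arm(offset=[[0.2,0,0],[0,0,0],[-0.8,0,0],[-3,0,0],[-5,0,-1]], turn=[[0,0,0],[0,0,0],[0,0,0],[0,0,0],[0,0,0]], fingers=[0,0,0,0,0])

```text
time: 29.72
tool_pos: [648.1, 19.1, 135.6]
tcp_rot: [0.0, 0.813, 0.582, 0.003]
contact_force: [0.4, -2.3, -0.2]
opening: 0.3
```

Emit:
step_arm(offset=[[-4,0,-4.5],[-4,0,-4.5],[-5,0,-3],[-5,0,-2],[0,0,0]], turn=[[0,0,0],[0,0,0],[0,0,0],[0,0,0],[0,0,0]], fingers=[0,0,0,0,0])

```text
time: 30.35
tool_pos: [588.7, -158.6, 278.0]
tcp_rot: [0.004, 0.817, 0.577, 0.003]
contact_force: [0.5, 0.3, -1.2]
opening: 0.4
```

Run:
```python
from look import *
s,p,R=st(); print(p,s["time"],tocab(p),s["contact_force"])
for c in ["side","scene","wrist"]:
    P,im,d,W=snap(c,"9"); q=W.reshape(-1,3)-O; X=q@EX; Y=q@EY; Z=q[:,2]; hsv=cv2.cvtColor(im,cv2.COLOR_RGB2HSV).reshape(-1,3)
    t=(hsv[:,0]>80)&(hsv[:,0]<100)&(hsv[:,1]>100)&(Z>165)&(Z<183)&(np.hypot(X+95,Y-90)<230)
    A2=np.stack([X[t],Y[t]],1).astype(np.float32); r=cv2.minAreaRect(A2) if t.sum()>10 else None; print(c,t.sum(),r)
    if t.sum()>10:
        k=np.polyfit(A2[:,1],A2[:,0],1); print("slope dx/dy",k, "x at +-85",np.polyval(k,[85,-85]))
a=cv2.imread("pics/side9.png"); b=cv2.imread("pics/wrist9.png"); cv2.imwrite("pics/both9.png",np.hstack([cv2.resize(a,(400,250)),cv2.resize(b,(400,250))]))
```

```text
[ 588.74081583 -158.60291793  278.01549588] 30.35 [-389.   -49.8  278. ] [ 0.50967467  0.34464346 -1.20020051]
side 325 ((-104.94419860839844, -1.6344146728515625), (174.43894958496094, 12.865068435668945), 89.6756591796875)
slope dx/dy [ 7.48600431e-04 -1.05757702e+02] x at +-85 [-105.69407112 -105.82133319]
scene 139 ((-105.26815032958984, 0.10607147216796875), (170.72084045410156, 9.503846168518066), 89.98568725585938)
slope dx/dy [ 1.69766568e-03 -1.05111499e+02] x at +-85 [-104.96719721 -105.25580037]
wrist 0 None
```

View pics/both9.png

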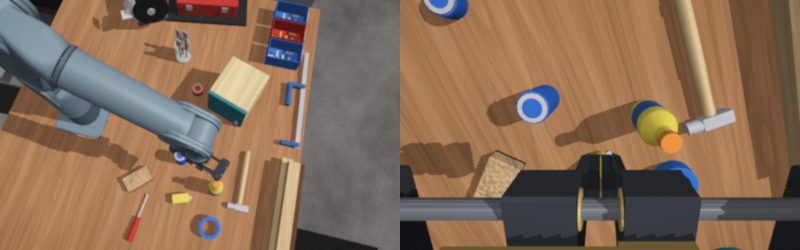

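```bash
python3 -c "
from cell import env; print(env.finish_job())"
```

```text
the job is handed in; nothing more can be done
None
```

The job is done and handed in at about 30.5 s of the 72 s: both tins are in the tray, the tray is home and the door is shut.

- **Tins:** The green tin is in the catch-side cell and the orange one in the hinge-side cell. Each was lowered until it touched the floor, then released. In the wrist picture afterwards both lids were level at 119 mm, as they should be, and close to the cell centres. I turned and tilted the grip so the gripper body cleared the cabinet.
- **Tray:** It was pushed in with the tool tilted 40° until it hit the dead stop, with the force rising to about 20 N. The depth images put the front board at about −92 mm in the cabinet frame, which is home.
- **Door:** I first pushed it open to its end stop to make room for the gripper. Later I closed it from outside, felt about 5 N at the rollers and then the door stop. Two cameras measure its angle as about 0.001 rad, so it is seated.
- **Other things on the bench:** In the last pictures nothing had visibly moved or fallen, and the arm was clear of everything.

**Checks that were off:**
- Opening the door against its end stop gave a brief wrist-force reading of about 42 N. It came through the finger, not the arm or the gripper body, but it is slightly above the 40 N set for those.
- I did not look at the tins again after the tray slid home; the closed door hides them.

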